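# Clamp a fingerboard blank on the planing board with a quarter-turn stop

### The arm

A 6-joint arm with a two-finger parallel gripper is mounted at the origin on the work surface. World frame = base frame: x ahead of the robot, y to its left, z up, the work surface at z = 0. Lengths are in mm, angles in rad, forces in N, time in s.
With the tool pointing down it reaches from about 400 to 925 mm from the base axis. Payload 12.5 kg.
Tool frame: the origin (TCP) lies at the centre of the arm's flange, where the gripper is bolted on; the fingertips stand 190 mm ahead of it and the grasp point (between the pads) lies 171 mm ahead of it; z points along the fingers, y is the line along which they close (so a half turn about z gives the same grasp; the last joint's range is limited). The gripper opens to 95 mm and grips with 3 to 60 N. Pads are 20 mm wide; open, the fingers measure 119 mm over their backs; the gripper's body (75 mm by 180 mm) begins 59 mm behind the grasp point.
Start: joints at [-1.246, 0.491, 1.559, -0, 1.092, -0.106], TCP at [261.017, -567.886, 404.761] pointing down, gripper open.
Joint ranges: [-3.1, 3.1], [-0.84, 2.19], [0.05, 2.79], [-1.13, 4.28], [0.06, 2.93], [-2.69, 2.69]. Speed limits (rad/s): [2.22, 2.22, 2.79, 3.14, 3.14, 3.14].

### API

Orientations are given as [roll, pitch, yaw] about the fixed x, y, z axes, in that order (R = Rz(yaw) Ry(pitch) Rx(roll)).
In Python, from cell import env, read_camera, search_frame, cut_out gives the robot as it stands. The module is installed in compiled form; this text tells all that it offers.
- The arm moves only by the tool move_arm, never from a script. Its argument "commands" is a list of rows, each a list of 3 entries, a list of its own where there are three numbers: the shift along the world's x, y, z normalised to -1 to 1, where 1 is 0.03 m, then the turn about the world's z normalised to -1 to 1, where 1 is 0.08 rad, then the opening, from -1 (shut) to 1 (fully open), so that 0 is half open. A call has 1 to 20 rows; each row shifts and turns the commanded pose from where the row before left it; what a row does not reach is not made up. A row lasts 1/12 s, in which the tool goes at most 41.7 mm and 7.16 degrees, less where a joint would pass 70% of its speed; a pose out of reach is approached as far as the arm can. A call with a number of a shift or a turn outside -1 to 1 is refused whole. A call with a gripper value outside its range is refused whole. The fingers move at their own pace and stop on an object; the grip force is fixed at half the most. Time passes only in rows, so rows that do not move let the fingers close. It gives the time, the measured TCP pose, the force, the opening and the grip force at its end, in the units of the state.
- env.state(): the state, without advancing time (a new reading comes with each control period).
- read_camera(name): name is "side" or "top"; returns a dict with "image" (400x640x3 uint8, red, green, blue), "fx", "fy", "cx", "cy" (pixels), "D" ([k1, k2, p1, p2, k3] as OpenCV has them; the pictures are not rectified), "rvec" (rotation vector, rad) and "tvec" (3), from world to camera coordinates, as OpenCV has them. Camera axes: x right, y down, z forward; pixel columns grow to the right and rows downward; lengths in mm; the calibration is good to about 2 mm. A picture is of the moment at which its call begins. There is no depth.
- env.job_done(): hands the job in; it is judged then, once.
Trained networks look in a picture, given as the dict that the camera call returned (one of the last four; its "shot" number tells which), for a name from the list of things; names that differ only in an ending like _2 or _b are one class to them, and where a whole thing is asked for, a point or a joint stands for the part that bears it (a point fixed in the world has none). Each returns a list of dicts, best first, with "confidence" (0 to 1); they miss things now and then, are a little off and sometimes report something else, mostly with a low value. They report only what shows in the picture. A call takes as long as a camera call. They do not tell look-alikes from the thing itself.
- search_frame(thing, picture): "at" ([column, row] in pixels, amid what is visible of it).
- cut_out(thing, picture): "region" (400x640 bool, what is visible of it) and "at" ([column, row] in pixels, amid what is visible of it).
The state is a dict: "t": time; "joints": joint angles; "qvel": joint speeds; "tau": joint torques, N m; "eef_pos": TCP position; "tcp_rot": TCP orientation; "ft_force": force on the tool from outside, world axes, zero at the start; "moment": the same for the moment, N m; "opening": opening from 0.0 (shut) to 1.0 (fully open); "grip_force": force on a finger pad.
Only numpy, scipy, OpenCV 4.12 (cv2) and the standard library are available. Lean on these libraries where they do the work, as an engineer would, in place of code of your own. Each camera call takes 0.05 s, during which the arm holds its last target. There are 200 camera calls.

### The job

Make the fingerboard blank ready for planing. Take the steel stop with the sprung pads and the winged stud from the rack, drop its head and key into the free end of the planing board's T-slot, clear of the blank, and slide it along until it has pushed the blank home against the fence and presses on it with about 10 N (under 5 it would not hold, over 15 bruises the end). Keeping it so, turn the wing a quarter turn clockwise to lock the stud and let go: the blank must stay pinched, and the plain dog in the rack, the pencil and the bridge on the board are to stay where they lie.

Things in the scene. Friction and masses are not known exactly. Their poses are not given: they have to be found in the camera images.
- board: Fixed light-wood planing board 400 (x) x 150 (y) x 40 mm high; origin: centre of underside; x runs roughly across the bench. A beech fence 36 (x) x 130 x 22 mm high is bolted across its top at the -x end, wherever the last job left it: its inner (+x) face is anywhere from x = -164 to -120 mm and is not measured; find it by feel. From x = +90 to the open +x end at +200 mm the slot is free.
- slot (a point): Point on the centre line of the board's T-slot, level with the board's top, 130 mm from the board's origin towards its +x end; axes as the board's. Aluminium T-track, flush, along the board at y = 0: slot 12 mm wide, square lips 4 mm thick, channel 32 mm wide, 18 mm deep. The stop rubs on it with some 0.6 of what bears down on it (its 3 N and any press of yours), which hides that much of a push.
- blank: Dark rosewood fingerboard blank, loose, 180 (x) x 50 (y) x 9 mm, about 0.08 kg, flat on the board over the slot, x along the board's x within 0.04 rad. Origin: centre of its underside. Its -x end starts 5 to 63 mm short of the fence; its +x end is the one the stop bears on.
- stop: Loose stop, 0.3 kg with stud: steel block 26 (x) x 50 (y) x 14 mm. Origin: centre of its underside, on the stud's axis, z up. On each x face a sprung leather-faced pad 50 mm wide: face 22 mm from the origin, travel 5 mm, 5 N per mm; either may bear on the blank. A fixed key under the block, 32 (x) x 9 x 3 mm deep, fits the board's slot. Starts upright on the rack, head down in a rack slot.
- head (a point): Lowest point of the stud's steel hammer head, 15.5 mm under the stop's origin: head 28 mm long, 10 mm wide, rounded foot; x along the head and the wing. It passes the 12 mm slot only when along it. Lifting the stop 25 mm clears any slot.
- stud (a joint): Angle of the stud in the block: 0 = wing and head along the block's x (as at the start), growing clockwise seen from above to a hard stop at 1.571; stays where put (0.03 N m friction). In the slot, with the block flat on the board, its sloped shoulders ride under the lips from about 0.5 rad on and clamp the block down; this takes under 0.5 N m. Locked beyond 1.3.
- wing (a point): Centre of the stud's black wing, the part to grip: 40 mm long (x), 10 mm thick (y), 28 mm high; 31 mm above the stop's origin. The wing's underside is 3 mm over the block's top, its top 45 mm over the block's underside.
- rack: Fixed rack of light wood, 200 (x) x 80 (y) x 30 mm high, on the bench to the left or right of the board. Origin: centre of its underside. Two slots 41 x 15 mm along its x at x = +52 and -52 mm; one holds the stop, the other the plain dog.
- plain_dog: Bystander: round beech bench dog with a mushroom cap and a plain round pin, no wing, 38 mm wide, 43 mm above the rack. Origin: underside of its round body.
- pencil: Bystander: red-brown pencil 140 mm long, lying on the board near its +y edge. Origin: middle of its underside.
- bridge: Bystander: small rosewood bridge 110 x 24 x 10 mm, lying on the board near its -y edge. Origin: middle of its underside.
There are look-alikes about, which are no part of the job. What is shaped like the blank but green is not meant. Of the things that look like the stop, the larger one is meant.

How it is judged:
By the outcome, as a careful person would: the job done as asked, in the order asked, and still so for the second after the job is handed in, with the robot touching nothing.
It also fails if it takes over 64 s, if anything falls off the work surface, if the arm or the gripper's body presses on something with over 40 N, if the wrist force passes 120 N, or if a joint passes its speed limit or range.

## Working session

There is one attempt and no reset: what is moved stays moved. The work goes in short steps, Python scripts to look and compute and a tool call to move; the robot and the scene stay as the last step left them, time stands still between calls to the robot, and variables do not carry over. Pictures are saved under pics/ and viewed, at most 10 in all, crops included, and the job is handed in when it is done.

Besides the shell and the picture viewer there is one more tool, called after "Request:" by a JSON object that holds its "method" and its "body". move_arm: Moves the arm, as the interface text tells. Its arguments: {"type":"object","properties":{"commands":{"type":"array","items":{"type":"array"}}},"required":["commands"]}

```bash
mkdir -p pics
cat > h.py <<'E'
import numpy as np, cv2
from cell import env, read_camera, search_frame, cut_out
def K(p): return np.array([[p["fx"],0,p["cx"]],[0,p["fy"],p["cy"]],[0,0,1.]])
def ray(p,uv):
    u=cv2.undistortPoints(np.array(uv,float).reshape(-1,1,2),K(p),np.array(p["D"],float)).reshape(-1,2)
    R=cv2.Rodrigues(np.array(p["rvec"],float))[0]; t=np.array(p["tvec"],float).ravel()
    return -R.T@t, np.c_[u,np.ones(len(u))]@R
def at_z(p,uv,z):
    c,d=ray(p,uv); return c+d*((z-c[2])/d[:,2])[:,None]
def proj(p,X):
    return cv2.projectPoints(np.array(X,float).reshape(-1,1,3),np.array(p["rvec"],float),np.array(p["tvec"],float),K(p),np.array(p["D"],float))[0].reshape(-1,2)
def save(p,n,crop=None,s=1):
    im=p["image"][:,:,::-1]
    if crop: im=im[crop[1]:crop[3],crop[0]:crop[2]]
    cv2.imwrite("pics/"+n,cv2.resize(im,None,fx=s,fy=s,interpolation=cv2.INTER_CUBIC))
E
python3 - <<'E'
from h import *
for n in("top","side"):
    p=read_camera(n); save(p,n+"0.png",s=1.25)
    c,_=ray(p,[[320,200]]); print(n,c.round())
    for th in("board","blank","stop","wing","rack","plain_dog","pencil","bridge"):
        for r in cut_out(th,p)[:3]:
            m=r["region"].astype(np.uint8); q=cv2.minAreaRect(cv2.findNonZero(m))
            print(th,round(r["confidence"],2),np.round(r["at"]),m.sum(),[np.round(x,1) for x in q])
E
```

```text
top [ 290.   -5. 1391.]
board 0.73 [298. 172.] 5978 [array([311.2, 164.5]), array([ 57.5, 146.7]), np.float64(85.6)]
blank 0.97 [251. 246.] 1191 [array([251. , 244.3]), array([18.9, 65.4]), np.float64(38.9)]
blank 0.91 [314. 161.] 1295 [array([316.9, 161.4]), array([20.1, 66.9]), np.float64(84.3)]
blank 0.57 [188. 296.] 1236 [array([189.7, 295.2]), array([65.6, 18.9]), np.float64(5.3)]
stop 0.82 [189. 145.] 307 [array([185.9, 147.2]), array([17.9, 19.6]), np.float64(74.7)]
stop 0.5 [194. 106.] 137 [array([194., 109.]), array([12., 12.]), np.float64(90.0)]
stop 0.31 [318. 185.] 131 [array([316., 184.]), array([ 3.1, 48. ]), np.float64(88.0)]
wing 0.63 [184. 147.] 102 [array([185.5, 146.5]), array([13.,  9.]), np.float64(90.0)]
rack 0.94 [195. 170.] 1842 [array([193.3, 167.8]), array([73. , 31.9]), np.float64(75.6)]
pencil 0.64 [331. 181.] 56 [array([320. , 183.5]), array([40.,  3.]), np.float64(-0.0)]
bridge 0.68 [302. 144.] 310 [array([304.5, 143.4]), array([ 8.4, 37.8]), np.float64(83.7)]
side [ 208. 1004.  820.]
board 0.73 [281. 229.] 4126 [array([280.3, 213.7]), array([ 61.6, 105.2]), np.float64(13.7)]
blank 0.8 [284. 199.] 714 [array([283.9, 199. ]), array([18.4, 42.8]), np.float64(14.5)]
blank 0.77 [354. 266.] 1083 [array([352.7, 264.7]), array([65.6, 18.2]), np.float64(40.7)]
stop 0.78 [226. 289.] 485 [array([225.5, 288. ]), array([22., 23.]), np.float64(90.0)]
stop 0.72 [176. 281.] 237 [array([181.5, 279.5]), array([17., 17.]), np.float64(90.0)]
wing 0.76 [222. 284.] 270 [array([224. , 283.5]), array([15., 20.]), np.float64(90.0)]
rack 0.61 [248. 301.] 2358 [array([248.6, 295.5]), array([34.9, 89.7]), np.float64(88.3)]
plain_dog 0.54 [271. 283.] 287 [array([271.5, 284.5]), array([21., 15.]), np.float64(90.0)]
pencil 0.57 [304. 207.] 39 [array([303.9, 207.7]), array([ 3.1, 13.9]), np.float64(26.6)]
bridge 0.65 [265. 203.] 221 [array([264. , 204.1]), array([ 9.1, 26.1]), np.float64(15.9)]
```

View pics/top0.png

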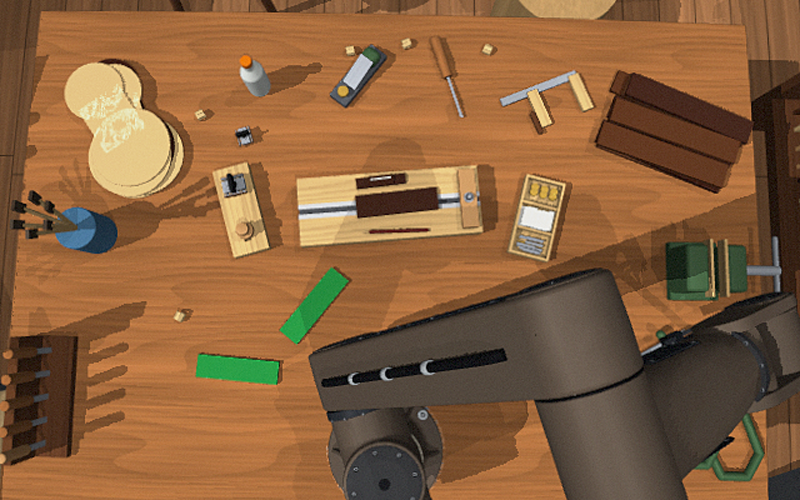

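View pics/side0.png

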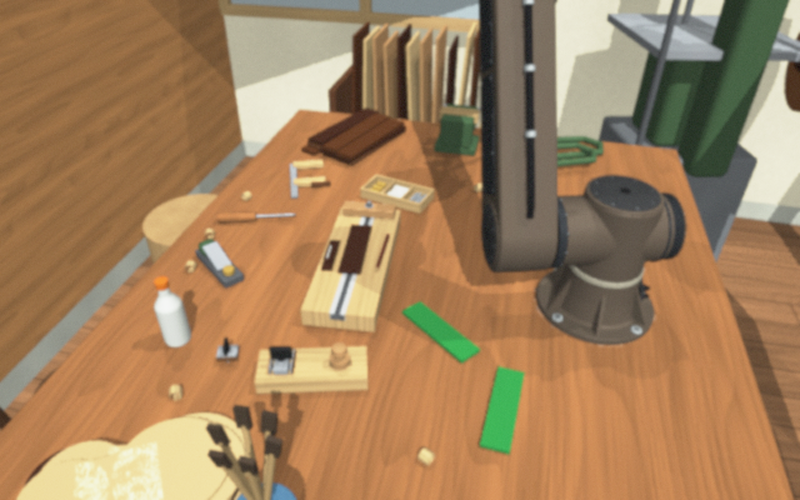

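The top view shows the board at (390,205)/1.25, with its fence on the right (so board +x points along world +y). The blank lies on the slot, and the rack is on the left with the stop in its upper slot (233,183) and the dog below at (246,230). The small look-alike sits at (245,135). The side view agrees. Next I'll take closer crops.

Run:
```python
from h import *
p=read_camera("top"); save(p,"topc.png",(160,120,400,210),3.33)
q=read_camera("side"); save(q,"sidec.png",(190,150,350,330),3.33)
```

```text
(no output)
```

View pics/topc.png

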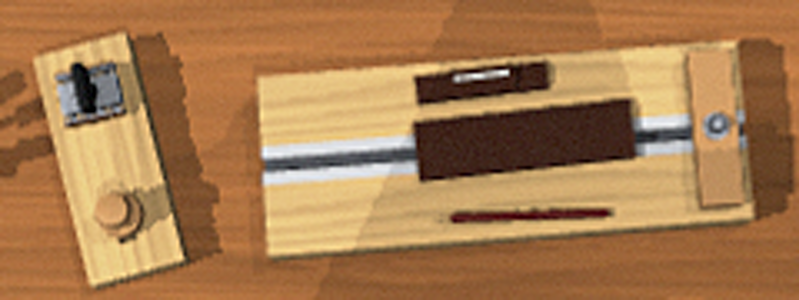

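View pics/sidec.png

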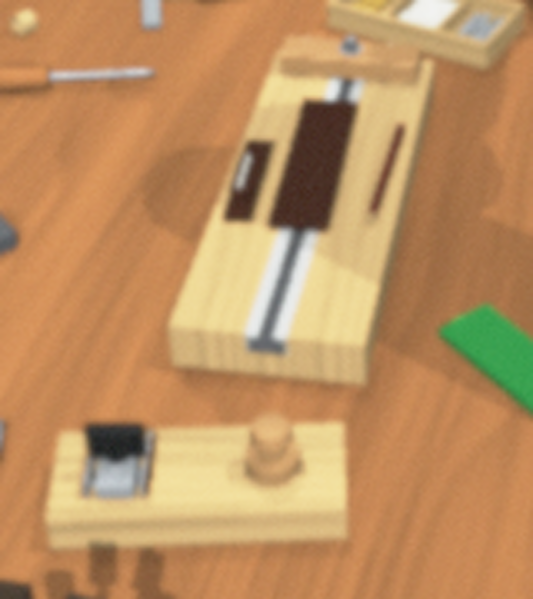

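```bash
cat > fit.py <<'E'
from h import *
from scipy.optimize import least_squares
p=read_camera("top"); q=read_camera("side")
T=lambda a:(np.array(a,float)+.5)/3.33-.5+[160,120]
S=lambda a:(np.array(a,float)+.5)/3.33-.5+[190,150]
def fit(loc,tuv,suv,sl,x0):
    loc=np.array(loc,float)
    def W(v):
        c,s=np.cos(v[2]),np.sin(v[2]); return loc@np.array([[c,s,0],[-s,c,0],[0,0,1]])+[v[0],v[1],0]
    f=lambda v:np.r_[(proj(p,W(v))-T(tuv)).ravel(),(proj(q,W(v)[sl])-S(suv)).ravel()] if sl is not None else (proj(p,W(v))-T(tuv)).ravel()
    r=least_squares(f,x0); return r.x,f(r.x).reshape(-1,2)
B=[[200,-75,40],[200,75,40],[-200,75,40],[-200,-75,40],[200,0,40]]
bt=[[258,75],[268,257],[754,220],[742,42],[262,161]]
b,r=fit(B,bt,[[173,332],[366,350],[435,60]],[0,1,2],[600,0,1.57]); print("board",b,r.round(1).tolist())
print(" top only",fit(B,bt,None,None,[600,0,1.57])[0])
R=[[100,40,30],[100,-40,30],[-100,-40,30],[-100,40,30]]
rt=[[33,58],[128,33],[187,262],[95,287]]
a,r=fit(R,rt,[[48,516],[60,432],[345,424],[347,514]],[0,1,2,3],[600,400,0]); print("rack",a,r.round(1).tolist())
print(" top only",fit(R,rt,None,None,[600,400,0])[0])
c,s=np.cos(a[2]),np.sin(a[2]); print("rack slot",a[0]+52*c,a[1]+52*s)
d=np.array([np.cos(b[2]),np.sin(b[2])]); print("slot pt",b[:2]+130*d,"dir",d)
bl=at_z(p,T([[414,122],[420,181],[635,157],[632,99]]),49)[:,:2]
print("blank board coords",(bl-b[:2])@np.c_[d,[-d[1],d[0]]])
fe=at_z(p,T([[686,50],[696,205]]),62)[:,:2]; print("fence",(fe-b[:2])@np.c_[d,[-d[1],d[0]]])
# wing top: z=30+45
w1=cv2.KeyPoint
print("wing top z75 from top", at_z(p,T([[86,86],[80,66],[90,110]]),75).round(1).tolist())
print("block top z44", at_z(p,T([[63,90],[121,88],[93,122],[58,77],[118,66],[127,112],[68,124]]),44).round(1).tolist())
print("side wing top z75",at_z(q,S([[88,428],[143,428]]),75).round(1).tolist())
for n,P in(("top",p),("side",q)):
    for t in ("wing","stop"):
        o=search_frame(t,P)[0]; print(n,t,o["at"],o["confidence"],at_z(P,[o["at"]],61 if t=="wing" else 50).round(1))
E
python3 fit.py; python3 -c "
from h import *; s=env.state(); print(s['t'],s['eef_pos'],s['tcp_rot'],s['ft_force'],s['opening'])"
```

```text
board [530.70807618   0.76203688   1.66572503] [[-0.2, 1.3], [-0.1, 0.4], [-0.1, 0.6], [-1.5, 0.6], [0.1, 2.1], [-2.2, -2.4], [-1.2, -1.8], [-0.8, -0.1]]
 top only [ 5.33210047e+02 -1.83915079e-01  1.65947030e+00]
rack [5.16715553e+02 3.29657650e+02 2.87718494e-01] [[0.5, 0.8], [-0.4, 0.8], [-0.8, 0.6], [-1.4, 0.8], [-1.0, 0.3], [0.1, -0.6], [-0.5, -0.9], [-0.5, -2.1]]
 top only [5.18763632e+02 3.28281597e+02 3.00184316e-01]
rack slot 566.578029609747 344.41344296613215
slot pt [518.38587114 130.17673181] dir [-0.09478619  0.99549765]
blank board coords [[  72.34385173  -27.2958097 ]
 [  70.81782696   21.9846979 ]
 [-106.21125409   15.36630719]
 [-107.87002666  -33.06509997]]
fence [[-154.29349066  -67.87151502]
 [-150.96099671   60.47972326]]
wing top z75 from top [[570.6, 340.0, 75.0], [587.0, 345.8, 75.0], [550.9, 335.8, 75.0]]
block top z44 [[573.5, 367.1, 44.0], [576.1, 319.0, 44.0], [547.1, 340.8, 44.0], [584.4, 371.9, 44.0], [594.6, 322.4, 44.0], [556.0, 313.0, 44.0], [545.0, 361.5, 44.0]]
side wing top z75 [[582.9, 352.5, 75.0], [547.3, 343.6, 75.0]]
top wing [186.5, 146.9] 0.67 [[569.7 340.7  61. ]]
top stop [195.3, 106.1] 0.6 [[687.8 325.1  50. ]]
side wing [224.1, 283.1] 0.74 [[566.5 350.   61. ]]
side stop [226.0, 284.7] 0.73 [[565.7 344.1  50. ]]
1.3 [ 261.01285335 -567.88039757  404.76221914] [3.14155082e+00 6.79182131e-06 4.30797286e-01] [ 0.22913671  0.49293071 -1.11541673] 1.0018695210287725
```

Request:
{"method": "move_arm", "body": {"commands": [[[0.6,1,0],-0.2,0],[[0.6,1,0],-0.2,0],[[0.6,1,0],-0.2,0],[[0.6,1,0],-0.2,0],[[0.6,1,0],-0.2,0],[[0.6,1,0],-0.2,0],[[0.6,1,0],-0.2,0],[[0.6,1,0],-0.2,0],[[0.6,1,0],-0.2,0],[[0.6,1,0],0,0],[[0.6,1,0],0,0],[[0.6,1,0],0,0],[[0.6,1,0],0,0],[[0.6,1,0],0,0],[[0.6,1,0],0,0],[[0.6,1,0],0,0],[[0.6,1,0],0,0],[[0,1,0],0,0],[[0,1,0],0,0],[[0,1,0],0,0]]}}

```text
t: 2.97
eef_pos: [567.0, 33.7, 404.6]
tcp_rot: [3.142, 0.0, 0.287]
ft_force: [0.2, -0.6, 0.9]
opening: 0.505
grip_force: 0.0
```

```bash
cat > slot.py <<'E'
from h import *
# centreline of slot in the top view: dark notch between bright lips, cols 240..282 and 352..364
p=read_camera("top"); g=p["image"].astype(float).mean(2)
uv=[]
for c in list(range(242,282,2))+list(range(353,365,2)):
    r0=168+(131-161)/428*(c-239)  # rough row
    rows=np.arange(int(r0)-6,int(r0)+8); col=g[rows,c]
    k=np.argmin(np.where(abs(rows-r0)<4,col,999)); w=np.clip(col[max(0,k-2):k+3],0,None); w=w.max()-w
    uv.append([c,(w*rows[max(0,k-2):k+3]).sum()/w.sum()])
uv=np.array(uv,float); W=at_z(p,uv,38)[:,:2]
vx,vy,x0,y0=cv2.fitLine(W.astype(np.float32),cv2.DIST_HUBER,0,.01,.01).ravel()
if vy<0: vx,vy=-vx,-vy
print("yaw",np.arctan2(vy,vx),"x at y=130:",x0+(130-y0)*vx/vy, "resid",((W-[x0,y0])@[-vy,vx]).round(1))
E
python3 slot.py
```

```text
yaw 1.6485894 x at y=130: 525.8633 resid [ 4.8  5.2  5.4  5.5 -3.1 -9.7  7.8 -6.3  6.7  1.9 -0.  -2.8 -2.8  0.7
 -0.1 -7.3 -8.  -7.  -4.2  2.2  0.   0.3  0.1  0.4  0.3  0.2]
```

Request:
{"method": "move_arm", "body": {"commands": [[[0,1,-0.3],0,0],[[0,1,-0.3],0,0],[[0,1,-0.3],0,0],[[0,1,-0.3],0,0],[[0,1,-0.3],0,0],[[0,1,-0.3],0,0],[[0,1,-0.3],0,0],[[0,1,-0.3],0,0],[[0,1,-0.3],0,0],[[0,1,-0.3],0,0],[[0,0.3,-0.5],0,0],[[0,0,0],0,0]]}}

```text
t: 4.02
eef_pos: [566.2, 342.8, 296.8]
tcp_rot: [3.141, 0.004, 0.289]
ft_force: [0.4, -0.2, 0.2]
opening: 0.5
grip_force: 0.0
```

```bash
python3 slot.py
python3 - <<'E'
from h import *
s=env.state(); print(s["eef_pos"],s["tcp_rot"],s["opening"])
q=read_camera("side")
a=s["tcp_rot"][2]; e=np.array(s["eef_pos"])
y=np.array([-np.sin(a),np.cos(a),0])
half=s["opening"]*95/2
P=[e-[0,0,190]+y*half,e-[0,0,190]-y*half]
print("tips expected side",proj(q,P),"tcp over wing",proj(q,[[e[0],e[1],75]]))
im=q["image"].copy()
for u in proj(q,P): cv2.circle(im,tuple(np.round(u).astype(int)),1,(255,0,0),-1)
u=proj(q,[[e[0],e[1],75]])[0]; cv2.circle(im,tuple(np.round(u).astype(int)),1,(0,255,0),-1)
q["image"]=im; save(q,"s3.png",(180,190,300,320),4.6)
E
```

```text
yaw 1.6682051 x at y=130: 520.413 resid [-1.7 -1.3  0.2  0.9 -0.5 -0.4  0.  -1.5  0.3  0.4  0.8 -0.2 -0.2  0.1
  0.2  0.2  0.7  1.1 -0.4 -0.2 -0.6 -0.2 -0.5 -0.   0.2  0.4]
[566.56913075 341.42350853 298.07527522] [3.14089277e+00 3.02310550e-03 2.88404866e-01] 0.500793434283813
tips expected side [[222.04319123 273.08145057]
 [224.27326071 257.81013731]] tcp over wing [[224.85596855 275.98687686]]
```

View pics/s3.png

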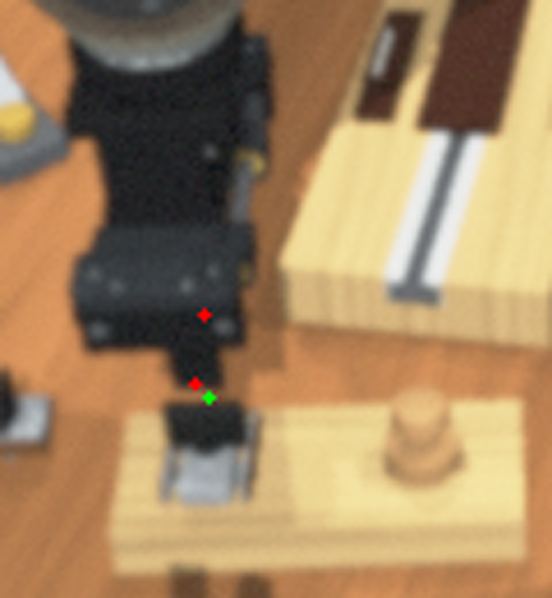

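The tip markers match the finger in the side view. The wing top, at crop (205,406), lies about 1.5 mm in +x and a few mm in +y from the tool axis. I'll correct for that, descend and grip.

Request:
{"method": "move_arm", "body": {"commands": [[[0.04,0.09,-0.5],0,0],[[0,0,-0.5],0,0],[[0,0,-0.5],0,0],[[0,0,-0.3],0,0],[[0,0,-0.2],0,0],[[0,0,0],0,0],[[0,0,0],0,-1],[[0,0,0],0,-1],[[0,0,0],0,-1],[[0,0,0],0,-1],[[0,0,0],0,-1],[[0,0,0],0,-1]]}}

```text
t: 5.12
eef_pos: [568.2, 343.9, 240.0]
tcp_rot: [-3.142, -0.0, 0.287]
ft_force: [-0.6, 0.7, 0.1]
opening: 0.135
grip_force: 0.5
```

Request:
{"method": "move_arm", "body": {"commands": [[[0,0,0],0,-1],[[0,0,0],0,-1],[[0,0,0],0,-1]]}}

```text
t: 5.37
eef_pos: [568.2, 344.0, 240.1]
tcp_rot: [-3.141, -0.0, 0.287]
ft_force: [-0.2, 0.6, 3.5]
opening: 0.099
grip_force: 30.0
```

Request:
{"method": "move_arm", "body": {"commands": [[[0,0,0.3],0,-1],[[0,0,0.5],0,-1],[[0,0,0.7],0,-1],[[0,0,0.6],0,-1],[[0,0,0.4],0,-1],[[0,0,0],0,-1],[[0,0,0],0,-1]]}}

```text
t: 5.95
eef_pos: [568.1, 343.7, 314.9]
tcp_rot: [3.141, -0.0, 0.287]
ft_force: [-0.0, 0.6, -3.5]
opening: 0.102
grip_force: 30.0
```

```bash
cat > held.py <<'E'
from h import *
import sys
s=env.state(); q=read_camera("side"); a=s["tcp_rot"][2]; e=np.array(s["eef_pos"]); print(e.round(1),round(a,3),s["ft_force"],s["opening"])
zu=e[2]-210   # stop underside (grasp was 39 above)
c,si=np.cos(a),np.sin(a)
def W(x,y,z): return e*[1,1,0]+[c*x-si*y,si*x+c*y,zu+z]
im=q["image"].copy(); S=5; u0=proj(q,[W(0,0,7)])[0].astype(int); x0,y0=u0-[60,55]
im=cv2.resize(im[y0:y0+110,x0:x0+120],None,fx=S,fy=S,interpolation=cv2.INTER_CUBIC)
for z,col in((0,(255,0,0)),(14,(0,255,0))):
    P=proj(q,[W(x,y,z) for x,y in((13,25),(13,-25),(-13,-25),(-13,25))])
    cv2.polylines(im,[np.round((P-[x0,y0]+.5)*S-.5).astype(int)],True,col,1)
cv2.imwrite("pics/"+sys.argv[1],im[:,:,::-1])
E
python3 held.py h1.png; python3 slot.py
```

```text
[568.1 343.7 314.9] 0.287 [-0.0273555   0.55139666 -3.53703447] 0.10240462524234084
yaw 1.6681048 x at y=130: 520.3671 resid [-1.8  0.1  0.2  0.8 -0.5 -0.5 -0.  -0.1  0.2  0.3  0.8 -0.2 -0.2 -0.
  0.2  0.2  0.6 -0.3 -0.5  0.  -0.6 -0.4 -0.4  0.   0.1  0.3]
```

View pics/h1.png

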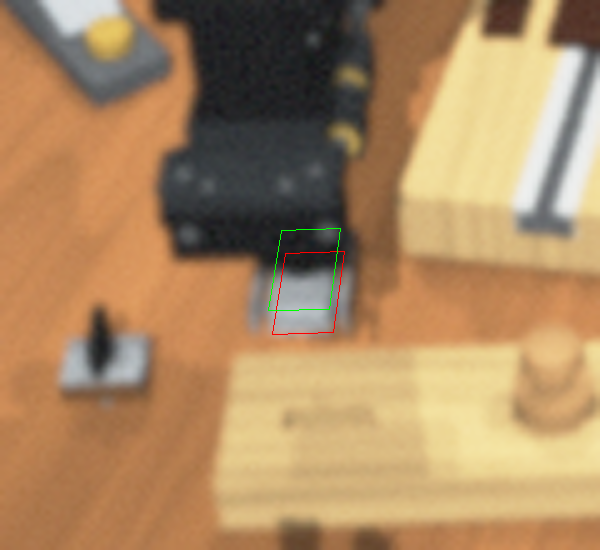

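The grasp is good: the block is centred on the model within about 1 mm (crop columns ~301 vs 303). Now I'll carry it over the slot and turn it.

Request:
{"method": "move_arm", "body": {"commands": [[[-0.09,-0.377,0],0.958,-1],[[-0.09,-0.377,0],0.958,-1],[[-0.09,-0.377,0],0.958,-1],[[-0.09,-0.377,0],0.958,-1],[[-0.09,-0.377,0],0.958,-1],[[-0.09,-0.377,0],0.958,-1],[[-0.09,-0.377,0],0.958,-1],[[-0.09,-0.377,0],0.958,-1],[[-0.09,-0.377,0],0.958,-1],[[-0.09,-0.377,0],0.958,-1],[[-0.09,-0.377,0],0.958,-1],[[-0.09,-0.377,0],0.958,-1],[[-0.09,-0.377,0],0.958,-1],[[-0.09,-0.377,0],0.958,-1],[[-0.09,-0.377,0],0.958,-1],[[-0.09,-0.377,0],0.958,-1],[[-0.09,-0.377,0],0.958,-1],[[-0.09,-0.377,0],0.958,-1],[[0,0,0],0,-1]]}}

```text
t: 7.63
eef_pos: [519.2, 138.9, 313.8]
tcp_rot: [-3.139, 0.0, 1.669]
ft_force: [0.6, 0.3, -3.1]
opening: 0.102
grip_force: 30.0
```

```bash
python3 held.py h2.png
```

```text
[519.2 138.9 313.8] 1.669 [ 0.55758937  0.2963839  -3.05990649] 0.10187809808614107
```

View pics/h2.png

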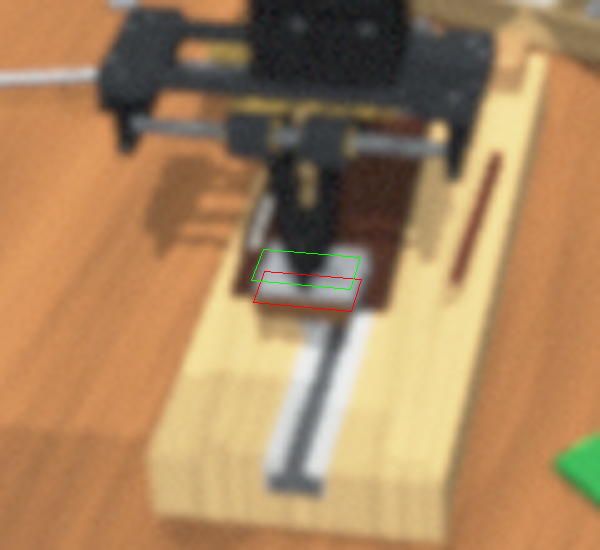

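Run:
```python
from h import *
s=env.state(); q=read_camera("side"); p=read_camera("top"); a=s["tcp_rot"][2]; e=np.array(s["eef_pos"])
im=q["image"].astype(float); g=im.mean(2); sat=im.max(2)-im.min(2)
# slot: white (bright, unsaturated) extents per row below the block
u=proj(q,[[e[0],e[1],110]])[0]; x0,y0=u.astype(int)-[60,55]
u0=proj(q,[[519,195,40]])[0]; print("slot open end px",u0, "crop origin approx",x0,y0)
for r in range(int(u0[1])-22,int(u0[1])-3,3):
    seg=np.where((g[r]>165)&(sat[r]<45))[0]; seg=seg[(seg>u0[0]-25)&(seg<u0[0]+30)]
    if len(seg)<3: continue
    lo,hi=seg.min(),seg.max(); row=g[r,lo:hi+1]; w=np.clip(130-row,0,None); cd=lo+(w*np.arange(len(row))).sum()/max(w.sum(),1e-9)
    X=at_z(q,[[(lo+hi)/2,r],[cd,r]],40); print(r,lo,hi,round(cd,1),"lips mid",X[0,:2].round(1),"line x",round(520.4+(X[0,1]-130)*-0.0976,1),"dark",X[1,:2].round(1))
for P,n in((q,"side"),(p,"top")):
  for o in cut_out("stop",P)[:3]:
    m=o["region"]; v,uu=np.where(m); print(n,o["confidence"],o["at"],uu.min(),uu.max(),v.min(),v.max())
    if n=="side":
        for r in range(v.min(),v.max()+1,2): k=uu[v==r]; print("  ",r,k.min(),k.max(),end="")
        print()
c,si=np.cos(a),np.sin(a)
for x in(22,-22):
  for z in(0,14): print("exp pad face",x,z,proj(q,[[e[0]+c*x-si*y,e[1]+si*x+c*y,e[2]-210+z] for y in(25,-25)]).round(1).tolist())
```

```text
slot open end px [266.52359214 248.2266491 ] crop origin approx 211 157
226 271 283 277.0 lips mid [519.4 105. ] line x 522.8 dark [519.4 105. ]
229 270 282 276.0 lips mid [518.3 117.5] line x 521.6 dark [518.3 117.5]
232 269 281 275.1 lips mid [517.2 129.8] line x 520.4 dark [517.1 129.8]
235 268 280 274.2 lips mid [516.1 141.9] line x 519.2 dark [515.7 141.8]
238 267 279 273.3 lips mid [515.  153.9] line x 518.1 dark [514.3 153.7]
241 266 278 272.1 lips mid [514.  165.6] line x 516.9 dark [513.8 165.6]
244 265 277 271.1 lips mid [513.  177.2] line x 515.8 dark [512.8 177.1]
side 0.79 [272.2, 215.8] 262 284 201 222
   201 272 272   203 271 273   205 270 273   207 269 282   209 265 284   211 264 283   213 263 283   215 262 282   217 262 282   219 263 281   221 269 279
side 0.66 [284.5, 233.3] 241 320 168 264
   168 318 319   170 317 320   172 316 320   174 316 319   176 309 319   178 308 319   180 307 319   182 307 319   184 306 318   186 305 318   188 305 317   190 296 317   192 296 316   194 295 316   196 295 315   198 295 315   200 294 314   202 293 314   204 293 313   206 292 313   208 257 312   210 257 312   212 255 311   214 254 311   216 253 311   218 252 310   220 251 310   222 250 309   224 250 309   226 249 308   228 248 308   230 247 307   232 246 307   234 245 307   236 244 306   238 244 306   240 243 305   242 242 304   244 242 304   246 241 303   248 241 302   250 241 302   252 241 302   254 241 301   256 241 301   258 242 300   260 249 300   262 269 299   264 289 299
side 0.52 [178.1, 281.2] 173 190 272 288
   272 180 181   274 179 182   276 177 189   278 175 189   280 174 190   282 174 189   284 173 189   286 173 188   288 175 184
top 0.54 [196.8, 108.4] 188 202 102 116
exp pad face 22 0 [[279.8, 221.2], [260.1, 219.3]]
exp pad face 22 14 [[279.6, 216.7], [259.7, 214.8]]
exp pad face -22 0 [[283.3, 210.5], [264.1, 208.7]]
exp pad face -22 14 [[283.1, 206.1], [263.8, 204.3]]
```

Request:
{"method": "move_arm", "body": {"commands": [[[0.02,0,-0.5],0,-1],[[0,0,-0.5],0,-1],[[0,0,-0.35],0,-1],[[0,0,-0.15],0,-1],[[0,0,0],0,-1]]}}

```text
t: 8.3
eef_pos: [520.2, 140.5, 268.8]
tcp_rot: [-3.14, 0.0, 1.666]
ft_force: [-0.4, 0.1, -1.9]
opening: 0.101
grip_force: 30.0
```

Request:
{"method": "move_arm", "body": {"commands": [[[0,0,-0.1],0,-1],[[0,0,0],0,-1]]}}

```text
t: 8.47
eef_pos: [520.3, 140.3, 266.9]
tcp_rot: [3.141, -0.0, 1.666]
ft_force: [0.6, 0.2, -2.2]
opening: 0.103
grip_force: 30.0
```

Request:
{"method": "move_arm", "body": {"commands": [[[0,0,-0.06],0,-1],[[0,0,0],0,-1]]}}

```text
t: 8.63
eef_pos: [520.2, 140.2, 265.2]
tcp_rot: [3.141, -0.0, 1.666]
ft_force: [0.1, 0.2, -3.0]
opening: 0.105
grip_force: 30.0
```

Request:
{"method": "move_arm", "body": {"commands": [[[0,0,-0.06],0,-1],[[0,0,0],0,-1]]}}

```text
t: 8.8
eef_pos: [520.2, 140.2, 263.2]
tcp_rot: [3.141, 0.0, 1.666]
ft_force: [0.6, -0.0, -2.2]
opening: 0.101
grip_force: 30.0
```

Request:
{"method": "move_arm", "body": {"commands": [[[0,0,-0.06],0,-1],[[0,0,0],0,-1]]}}

```text
t: 8.97
eef_pos: [519.8, 140.2, 261.1]
tcp_rot: [-3.14, 0.0, 1.666]
ft_force: [-3.2, -1.5, -2.5]
opening: 0.101
grip_force: 30.0
```

Request:
{"method": "move_arm", "body": {"commands": [[[0,0,-0.06],0,-1],[[0,0,0],0,-1]]}}

```text
t: 9.13
eef_pos: [519.8, 140.2, 259.2]
tcp_rot: [-3.14, 0.0, 1.666]
ft_force: [-4.5, -0.7, -1.7]
opening: 0.103
grip_force: 30.0
```

Request:
{"method": "move_arm", "body": {"commands": [[[0,0,-0.06],0,-1],[[0,0,0],0,-1]]}}

```text
t: 9.3
eef_pos: [519.9, 140.2, 257.3]
tcp_rot: [-3.14, 0.0, 1.666]
ft_force: [-5.3, -0.5, -2.2]
opening: 0.104
grip_force: 30.0
```

The head is in the slot and the lip is pushing towards −x, so I'll ease that way and keep lowering.

Request:
{"method": "move_arm", "body": {"commands": [[[-0.03,0,-0.05],0,-1],[[0,0,0],0,-1]]}}

```text
t: 9.47
eef_pos: [519.4, 140.2, 256.1]
tcp_rot: [3.141, 0.0, 1.666]
ft_force: [-2.8, -0.4, -3.7]
opening: 0.105
grip_force: 30.0
```

Request:
{"method": "move_arm", "body": {"commands": [[[0,0,-0.08],0,-1],[[0,0,-0.05],0,-1],[[0,0,0],0,-1]]}}

```text
t: 9.72
eef_pos: [519.3, 140.2, 252.0]
tcp_rot: [-3.142, -0.0, 1.666]
ft_force: [-3.8, -0.0, -3.8]
opening: 0.098
grip_force: 30.0
```

Request:
{"method": "move_arm", "body": {"commands": [[[0,0,-0.05],0,-1],[[0,0,0],0,-1]]}}

```text
t: 9.88
eef_pos: [519.5, 140.2, 250.6]
tcp_rot: [3.141, -0.0, 1.666]
ft_force: [-1.5, -1.1, -3.4]
opening: 0.103
grip_force: 30.0
```

Request:
{"method": "move_arm", "body": {"commands": [[[-0.02,0,-0.04],0,-1],[[0,0,0],0,-1]]}}

```text
t: 10.05
eef_pos: [519.1, 140.2, 250.0]
tcp_rot: [3.14, -0.0, 1.666]
ft_force: [0.4, -0.5, -0.4]
opening: 0.11
grip_force: 30.0
```

Request:
{"method": "move_arm", "body": {"commands": [[[0,0,-0.03],0,-1],[[0,0,0],0,-1]]}}

```text
t: 10.22
eef_pos: [519.0, 140.2, 249.9]
tcp_rot: [3.139, -0.0, 1.666]
ft_force: [-1.8, -0.6, 12.4]
opening: 0.103
grip_force: 30.0
```

Request:
{"method": "move_arm", "body": {"commands": [[[0,0,-0.03],0,-1],[[0,0,0],0,-1]]}}

```text
t: 10.38
eef_pos: [519.0, 140.2, 249.8]
tcp_rot: [3.139, -0.0, 1.666]
ft_force: [-6.0, -1.6, 23.5]
opening: 0.103
grip_force: 30.0
```

Request:
{"method": "move_arm", "body": {"commands": [[[-0.02,0,0.05],0,-1],[[0,0,0],0,-1],[[0,0,0],0,-1]]}}

```text
t: 10.63
eef_pos: [518.4, 140.3, 249.9]
tcp_rot: [3.14, -0.0, 1.666]
ft_force: [-0.8, -0.8, 8.9]
opening: 0.106
grip_force: 30.0
```

Request:
{"method": "move_arm", "body": {"commands": [[[0.016,-0.166,0],0,-1],[[0.016,-0.166,0],0,-1],[[0.016,-0.166,0],0,-1],[[0.016,-0.166,0],0,-1],[[0,0,0],0,-1]]}}

```text
t: 11.05
eef_pos: [520.6, 120.1, 249.9]
tcp_rot: [3.139, -0.001, 1.666]
ft_force: [-0.3, 0.0, 7.5]
opening: 0.103
grip_force: 30.0
```

Request:
{"method": "move_arm", "body": {"commands": [[[0,0,0.023],0,-1],[[0.016,-0.166,0],0,-1],[[0.016,-0.166,0],0,-1],[[0.016,-0.166,0],0,-1],[[0.016,-0.166,0],0,-1]]}}

```text
t: 11.47
eef_pos: [522.0, 99.9, 250.0]
tcp_rot: [3.141, -0.0, 1.666]
ft_force: [0.4, 2.0, 0.7]
opening: 0.103
grip_force: 30.0
```

Request:
{"method": "move_arm", "body": {"commands": [[[0.01,-0.1,0],0,-1],[[0.01,-0.1,0],0,-1],[[0.01,-0.1,0],0,-1],[[0.01,-0.1,0],0,-1]]}}

```text
t: 11.8
eef_pos: [523.2, 88.1, 250.0]
tcp_rot: [3.142, -0.0, 1.666]
ft_force: [0.9, 1.9, -1.2]
opening: 0.107
grip_force: 30.0
```

Request:
{"method": "move_arm", "body": {"commands": [[[0.01,-0.1,0],0,-1],[[0.01,-0.1,0],0,-1],[[0.01,-0.1,0],0,-1],[[0.01,-0.1,0],0,-1]]}}

```text
t: 12.13
eef_pos: [524.4, 76.1, 250.0]
tcp_rot: [-3.142, 0.0, 1.666]
ft_force: [0.7, 1.8, -1.2]
opening: 0.103
grip_force: 30.0
```

Request:
{"method": "move_arm", "body": {"commands": [[[0.01,-0.1,0],0,-1],[[0.01,-0.1,0],0,-1],[[0.01,-0.1,0],0,-1],[[0.01,-0.1,0],0,-1]]}}

```text
t: 12.47
eef_pos: [525.5, 64.1, 250.0]
tcp_rot: [-3.142, 0.0, 1.666]
ft_force: [-0.0, 0.8, -1.7]
opening: 0.105
grip_force: 30.0
```

Request:
{"method": "move_arm", "body": {"commands": [[[0.005,-0.05,0],0,-1],[[0.005,-0.05,0],0,-1],[[0.003,-0.035,0],0,-1],[[0.003,-0.035,0],0,-1]]}}

```text
t: 12.8
eef_pos: [526.0, 59.2, 250.0]
tcp_rot: [-3.142, 0.0, 1.666]
ft_force: [0.3, 0.9, -1.5]
opening: 0.103
grip_force: 30.0
```

Request:
{"method": "move_arm", "body": {"commands": [[[0.003,-0.035,0],0,-1],[[0.003,-0.035,0],0,-1]]}}

```text
t: 12.97
eef_pos: [526.2, 57.1, 250.0]
tcp_rot: [-3.142, 0.0, 1.666]
ft_force: [0.3, 0.6, -3.2]
opening: 0.106
grip_force: 30.0
```

Request:
{"method": "move_arm", "body": {"commands": [[[0.003,-0.035,0],0,-1],[[0.003,-0.035,0],0,-1]]}}

```text
t: 13.13
eef_pos: [526.4, 55.0, 250.0]
tcp_rot: [-3.142, 0.0, 1.666]
ft_force: [-0.3, 0.4, -2.6]
opening: 0.104
grip_force: 30.0
```

Request:
{"method": "move_arm", "body": {"commands": [[[0.003,-0.035,-0.006],0,-1],[[0.003,-0.035,0],0,-1]]}}

```text
t: 13.3
eef_pos: [526.6, 53.0, 250.0]
tcp_rot: [3.141, -0.0, 1.666]
ft_force: [0.2, 2.3, -0.6]
opening: 0.102
grip_force: 30.0
```

Request:
{"method": "move_arm", "body": {"commands": [[[0.003,-0.035,0],0,-1],[[0.003,-0.035,0],0,-1]]}}

```text
t: 13.47
eef_pos: [526.8, 50.9, 250.0]
tcp_rot: [3.141, -0.0, 1.666]
ft_force: [1.1, 2.4, 0.3]
opening: 0.102
grip_force: 30.0
```

Request:
{"method": "move_arm", "body": {"commands": [[[0.003,-0.035,0],0,-1],[[0.003,-0.035,0],0,-1]]}}

```text
t: 13.63
eef_pos: [527.0, 48.7, 250.0]
tcp_rot: [3.141, -0.0, 1.666]
ft_force: [0.2, 3.7, 1.6]
opening: 0.105
grip_force: 30.0
```

Request:
{"method": "move_arm", "body": {"commands": [[[0.003,-0.035,0],0,-1],[[0.003,-0.035,0],0,-1]]}}

```text
t: 13.8
eef_pos: [527.2, 46.7, 250.0]
tcp_rot: [3.141, -0.0, 1.666]
ft_force: [0.4, 4.0, 1.7]
opening: 0.104
grip_force: 30.0
```

Request:
{"method": "move_arm", "body": {"commands": [[[0.002,-0.03,0.002],0,-1],[[0.002,-0.03,0],0,-1]]}}

```text
t: 13.97
eef_pos: [527.2, 45.0, 250.0]
tcp_rot: [3.141, -0.0, 1.666]
ft_force: [-1.5, 7.4, 2.5]
opening: 0.103
grip_force: 30.0
```

Request:
{"method": "move_arm", "body": {"commands": [[[0.002,-0.03,0],0,-1],[[0.002,-0.03,0],0,-1]]}}

```text
t: 14.13
eef_pos: [527.3, 43.6, 250.0]
tcp_rot: [3.141, -0.001, 1.666]
ft_force: [0.3, 13.0, 3.0]
opening: 0.101
grip_force: 30.0
```

Request:
{"method": "move_arm", "body": {"commands": [[[0.002,-0.025,0],0,-1],[[0,0,0],0,-1]]}}

```text
t: 14.3
eef_pos: [527.3, 43.1, 250.0]
tcp_rot: [3.142, -0.001, 1.666]
ft_force: [-0.8, 12.5, 2.8]
opening: 0.104
grip_force: 30.0
```

Request:
{"method": "move_arm", "body": {"commands": [[[0,0,0.008],0,-1],[[0,0,0],0,-1],[[0,0,0],0,-1]]}}

```text
t: 14.55
eef_pos: [527.2, 43.1, 250.0]
tcp_rot: [-3.141, -0.001, 1.666]
ft_force: [-0.1, 13.2, -0.2]
opening: 0.102
grip_force: 30.0
```

Request:
{"method": "move_arm", "body": {"commands": [[[-0.001,0.02,0.003],0,-1],[[0,0,0],0,-1],[[0,0,0],0,-1]]}}

```text
t: 14.8
eef_pos: [527.2, 43.6, 250.0]
tcp_rot: [-3.141, -0.001, 1.666]
ft_force: [0.1, 11.0, -0.7]
opening: 0.106
grip_force: 30.0
```

Request:
{"method": "move_arm", "body": {"commands": [[[0,0.005,0],-0.8,-1],[[0,0,0],-0.8,-1],[[0,0,0],-0.8,-1],[[0,0,0],0,-1]]}}

```text
t: 15.13
eef_pos: [526.9, 43.6, 250.0]
tcp_rot: [-3.14, -0.001, 1.47]
ft_force: [-1.4, 10.5, 1.5]
opening: 0.107
grip_force: 30.0
```

Request:
{"method": "move_arm", "body": {"commands": [[[0,0,0],-0.8,-1],[[0,0,0],-0.8,-1],[[0,0,0],0,-1]]}}

```text
t: 15.38
eef_pos: [526.8, 43.7, 250.0]
tcp_rot: [-3.139, -0.0, 1.342]
ft_force: [-3.2, 10.5, 2.6]
opening: 0.101
grip_force: 30.0
```

Request:
{"method": "move_arm", "body": {"commands": [[[-0.03,0.003,0],-0.8,-1],[[-0.01,0.003,0],-0.8,-1],[[0,0,0],0,-1]]}}

```text
t: 15.63
eef_pos: [525.9, 43.8, 250.0]
tcp_rot: [-3.141, -0.001, 1.214]
ft_force: [-0.3, 9.7, -0.3]
opening: 0.102
grip_force: 30.0
```

Request:
{"method": "move_arm", "body": {"commands": [[[-0.005,0.003,0],-0.8,-1],[[-0.005,0.003,0],-0.8,-1],[[0,0,0],0,-1]]}}

```text
t: 15.88
eef_pos: [525.7, 44.0, 250.0]
tcp_rot: [-3.141, -0.0, 1.086]
ft_force: [-0.6, 10.1, -0.6]
opening: 0.107
grip_force: 30.0
```

Request:
{"method": "move_arm", "body": {"commands": [[[-0.005,0.003,0],-0.8,-1],[[-0.005,0.003,0],-0.8,-1],[[0,0,0],0,-1]]}}

```text
t: 16.13
eef_pos: [525.4, 44.2, 250.0]
tcp_rot: [-3.14, -0.0, 0.958]
ft_force: [0.6, 10.7, -1.4]
opening: 0.102
grip_force: 30.0
```

Request:
{"method": "move_arm", "body": {"commands": [[[-0.005,0.003,0],-0.8,-1],[[-0.005,0.004,0],-0.8,-1],[[0,0,0],0,-1]]}}

```text
t: 16.38
eef_pos: [525.1, 44.4, 249.9]
tcp_rot: [-3.14, -0.0, 0.83]
ft_force: [-0.5, 10.3, -2.6]
opening: 0.104
grip_force: 30.0
```

Request:
{"method": "move_arm", "body": {"commands": [[[-0.003,0.004,0],-0.8,-1],[[-0.003,0.004,0],-0.8,-1],[[0,0,0],0,-1]]}}

```text
t: 16.63
eef_pos: [524.9, 44.7, 249.9]
tcp_rot: [-3.14, 0.0, 0.702]
ft_force: [-0.4, 11.5, -2.9]
opening: 0.105
grip_force: 30.0
```

Request:
{"method": "move_arm", "body": {"commands": [[[-0.003,0.004,0],-0.8,-1],[[-0.003,0.004,0],-0.8,-1],[[-0.002,0.004,0],-0.8,-1],[[0,0,0],0,-1]]}}

```text
t: 16.97
eef_pos: [524.6, 45.1, 249.9]
tcp_rot: [-3.14, 0.001, 0.51]
ft_force: [0.2, 10.4, -3.0]
opening: 0.104
grip_force: 30.0
```

Request:
{"method": "move_arm", "body": {"commands": [[[-0.002,0.004,0],-0.8,-1],[[-0.002,0.004,0],-0.8,-1],[[0,0.004,0],-0.8,-1],[[0,0,0],0,-1]]}}

```text
t: 17.3
eef_pos: [524.4, 45.5, 249.9]
tcp_rot: [-3.14, 0.001, 0.318]
ft_force: [-0.7, 10.9, -3.2]
opening: 0.104
grip_force: 30.0
```

Request:
{"method": "move_arm", "body": {"commands": [[[0,0.004,0],-0.8,-1],[[0,0.004,0],-0.8,-1],[[0,0.002,0],-0.6,-1],[[0,0,0],0,-1],[[0,0,0],0,-1]]}}

```text
t: 17.72
eef_pos: [524.4, 45.9, 249.9]
tcp_rot: [-3.14, 0.001, 0.146]
ft_force: [-0.6, 12.9, -2.7]
opening: 0.104
grip_force: 30.0
```

```bash
python3 -c "
from h import *; s=env.state(); print(s['tcp_rot'],s['ft_force'],s['moment'],s['joints'])"
```

```text
[-3.14025578e+00  1.27718438e-03  1.45793782e-01] [-0.6091363  12.91469135 -2.67947917] [2.59082624 0.10552152 0.01195905] [-3.84262061e-02  5.71129146e-01  1.94652381e+00  1.84523823e-03
  6.25440970e-01  1.38508044e+00]
```

Request:
{"method": "move_arm", "body": {"commands": [[[0,0,0],-0.5,-1],[[0,0.01,0],0,-1]]}}

```text
t: 17.88
eef_pos: [524.4, 46.1, 249.9]
tcp_rot: [-3.141, 0.001, 0.104]
ft_force: [-2.2, 9.7, -2.5]
opening: 0.104
grip_force: 30.0
```

```bash
python3 -c "
from h import *; s=env.state(); print(s['tcp_rot'],s['ft_force'],s['moment'])"
```

```text
[-3.14055423e+00  1.31456674e-03  1.04144342e-01] [-2.17616295  9.68046544 -2.5428014 ] [1.65633878 0.14678815 0.08350213]
```

A 0.3 mm shift changed the force by 3 N, which is the arm's stiffness rather than the sprung pad's, so the stop is clamped. Releasing.

Request:
{"method": "move_arm", "body": {"commands": [[[0,0,0],0,-0.7],[[0,0,0],0,-0.5],[[0,0,0],0,-0.3],[[0,0,0],0,-0.3],[[0,0,0],0,-0.3],[[0,0,0.4],0,-0.3],[[0,0,1],0,-0.3],[[0,0,1],0,-0.3],[[0,0,1],0,-0.3],[[0,0.8,1],0,-0.3],[[0,1,0.8],0,-0.3],[[0,1,0],0,-0.3],[[0,1,0],0,-0.3],[[0,1,0],0,-0.3],[[0,1,0],0,-0.3],[[0,1,0],0,-0.3],[[0,1,0],0,-0.3],[[0,0.5,0],0,-0.3],[[0,0,0],0,-0.3]]}}

```text
t: 19.47
eef_pos: [524.4, 296.6, 406.0]
tcp_rot: [-3.141, 0.0, 0.109]
ft_force: [-0.1, -1.2, -0.2]
opening: 0.35
grip_force: 0.0
```

Run:
```python
from h import *
p=read_camera("top"); q=read_camera("side")
a=cv2.resize(p["image"][115:205,225:395],None,fx=4,fy=4,interpolation=cv2.INTER_CUBIC)
b=cv2.resize(q["image"][140:270,225:330],None,fx=4,fy=4,interpolation=cv2.INTER_CUBIC)[:230*4]
print(a.shape,b.shape)
b=cv2.resize(b,(240,300)); a=cv2.resize(a,(560,300))
cv2.imwrite("pics/end.png",np.hstack([a,b])[:,:,::-1])
```

```text
(360, 680, 3) (520, 420, 3)
```

View pics/end.png

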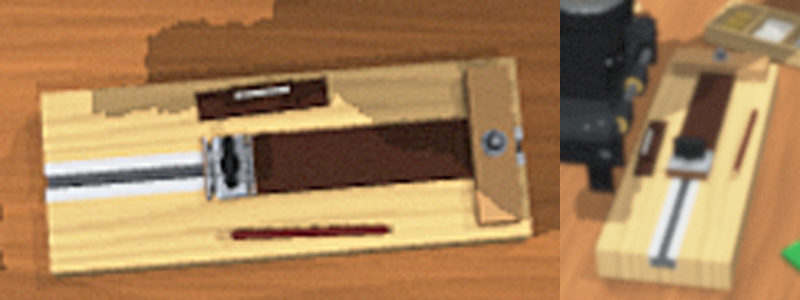

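The final picture shows the blank against the fence (~470,130) and the stop bearing on its end (~230,165) with the wing across. The bridge and pencil have not moved.

```bash
python3 -c "
from cell import env; print(env.job_done())"
```

```text
the job is handed in; nothing more can be done
None
```

The job is handed in, with no verdict returned: the stop is locked in the slot and pinches the blank against the fence at an estimated 10–11 N, and the dog, pencil and bridge were not touched.

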